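# Sort electrode cases by weight and clear the weld-repair bench

## Task

Clear the mould-repair bench: lay the wire brush in the metal tool tray, and sort the three look-alike electrode cases by feeling the weight of each: heavier than 420 g (more than half full) goes in the blue stock tray, lighter in the orange refill tray. Lay everything down flat on the tray floor, lids up, side by side and without dropping it, and leave the other things where they are.

Things in the scene. Friction and masses are not known exactly. Their poses are not given: they have to be found in the camera images.
- case_a: one of three look-alike closed electrode cases: white box with a red panel on its lid, 160 x 40 x 24 mm (its x, y, z), lying flat, lid up, all edges square. Origin: centre of its underside; x along its length. Weighs anything from 140 g (empty) to 700 g (full): the weight differs each time, independently for each case, and cannot be seen or told from the name
- case_b: one of three look-alike closed electrode cases: white box with a red panel on its lid, 160 x 40 x 24 mm (its x, y, z), lying flat, lid up, all edges square. Origin: centre of its underside; x along its length. Weighs anything from 140 g (empty) to 700 g (full): the weight differs each time, independently for each case, and cannot be seen or told from the name
- case_c: one of three look-alike closed electrode cases: white box with a red panel on its lid, 160 x 40 x 24 mm (its x, y, z), lying flat, lid up, all edges square. Origin: centre of its underside; x along its length. Weighs anything from 140 g (empty) to 700 g (full): the weight differs each time, independently for each case, and cannot be seen or told from the name
- blue_tray: blue stock tray fixed to the bench, 210 mm (its x) by 200 mm (its y), yaw up to 0.15 rad: floor 3 mm thick, rim 3 mm wide and 12 mm high above the bench. Origin: centre of its underside, on the bench. Room for all three cases side by side, laid along its y at a 64 mm pitch. Stands on the left or the right of the bench, the orange tray on the other side
- orange_tray: orange refill tray fixed to the bench, 210 mm (its x) by 200 mm (its y), yaw up to 0.15 rad: floor 3 mm thick, rim 3 mm wide and 12 mm high above the bench. Origin: centre of its underside, on the bench. Room for all three cases side by side, laid along its y at a 64 mm pitch. Stands on the left or the right of the bench, the blue tray on the other side
- brush: wire scratch brush lying on its side: wooden handle 190 mm (its x) x 22 mm (y) x 18 mm high, with stiff (rigid) bristles 14 mm high jutting 17 mm from its +y face between x = +14 and +90 mm. 120 g. Origin: under the middle of the handle; the bare handle from x = -95 to +14 mm is the place to grip, the centre of mass lies about 17 mm towards the bristles
- tool_tray: bare metal tool tray fixed to the bench beyond the cases, 150 mm (its x) by 240 mm (its y): floor 3 mm thick, rim 3 mm wide and 12 mm high above the bench. Origin: centre of its underside, on the bench. Its near (-x) half is free
- wrench: loose steel wrench about 160 mm long that already lies in the tool tray along the tray's y, about 47 mm from its centre towards the tray's +x side (the far half); leave it there. Origin: about its middle
- nozzle_jar: amber jar, 52 mm across, 75 mm tall, loose; leave alone. Origin: centre of its underside
- spray_can: green can, 54 mm across, 150 mm tall, loose; leave alone. Origin: centre of its underside
- copper_bar: copper heat-sink bar 90 x 40 x 20 mm, loose; leave alone. Origin: centre of its underside
- mould_insert: steel mould insert 80 x 60 x 35 mm, loose; leave alone. Origin: centre of its underside

How it is judged:
At the end, for the whole second after the job is handed in: Each case lies flat (within 2 degrees, lid up) and at rest on the floor of a tray, on nothing else: the blue tray if it weighs over 420 g, the orange one if less (a case between about 360 and 480 g may be in either). The brush lies flat and at rest on the floor of the tool tray (((x of case_a in the frame of blue_tray between -0.09 and 0.09 m and y of case_a in the frame of blue_tray between -0.085 and 0.085 m and z of case_a in the frame of blue_tray between 0 and 0.0065 m and angle between case_a's own z axis and vertical below 0.035 rad and contact force between case_a and blue_tray above 3.5 N) or (x of case_a in the frame of orange_tray between -0.09 and 0.09 m and y of case_a in the frame of orange_tray between -0.085 and 0.085 m and z of case_a in the frame of orange_tray between 0 and 0.0065 m and angle between case_a's own z axis and vertical below 0.035 rad and contact force between case_a and orange_tray below 4.75 N)) and linear speed of each of case_a, case_b, case_c, brush below 0.02 m/s and ((x of case_b in the frame of blue_tray between -0.09 and 0.09 m and y of case_b in the frame of blue_tray between -0.085 and 0.085 m and z of case_b in the frame of blue_tray between 0 and 0.0065 m and angle between case_b's own z axis and vertical below 0.035 rad and contact force between case_b and blue_tray above 3.5 N) or (x of case_b in the frame of orange_tray between -0.09 and 0.09 m and y of case_b in the frame of orange_tray between -0.085 and 0.085 m and z of case_b in the frame of orange_tray between 0 and 0.0065 m and angle between case_b's own z axis and vertical below 0.035 rad and contact force between case_b and orange_tray below 4.75 N)) and ((x of case_c in the frame of blue_tray between -0.09 and 0.09 m and y of case_c in the frame of blue_tray between -0.085 and 0.085 m and z of case_c in the frame of blue_tray between 0 and 0.0065 m and angle between case_c's own z axis and vertical below 0.035 rad and contact force between case_c and blue_tray above 3.5 N) or (x of case_c in the frame of orange_tray between -0.09 and 0.09 m and y of case_c in the frame of orange_tray between -0.085 and 0.085 m and z of case_c in the frame of orange_tray between 0 and 0.0065 m and angle between case_c's own z axis and vertical below 0.035 rad and contact force between case_c and orange_tray below 4.75 N)) and x of brush in the frame of tool_tray between -0.07 and 0.07 m and y of brush in the frame of tool_tray between -0.06 and 0.06 m and z of brush in the frame of tool_tray between 0 and 0.0065 m and angle between brush's own z axis and vertical below 0.06 rad); the robot touches nothing.
It fails at once if a bystander is moved by more than 30 mm (distance of any of wrench, nozzle_jar, spray_can, copper_bar, mould_insert from where it was at the start of the episode above 0.03 m).
It fails at once if a case or the brush is dropped or thrown: it moves at over 0.5 m/s (a fall of about 15 mm) with no finger touching it ((linear speed of case_a above 0.5 m/s and contact force between the fingers and case_a below 0.1 N) or (linear speed of case_b above 0.5 m/s and contact force between the fingers and case_b below 0.1 N) or (linear speed of case_c above 0.5 m/s and contact force between the fingers and case_c below 0.1 N) or (linear speed of brush above 0.5 m/s and contact force between the fingers and brush below 0.1 N)).
It also fails if it takes over 72 s, if anything falls off the work surface, if the arm or the gripper's body presses on something with over 40 N, if the wrist force passes 120 N, or if a joint passes its speed limit or range.

## Robot

A 7-joint arm with a two-finger parallel gripper is mounted at the origin on the work surface. World frame = base frame: x ahead of the robot, y to its left, z up, the work surface at z = 0. Lengths are in m, angles in rad, forces in N, time in s.
With the tool pointing down it reaches from about 0.4 to 0.85 m from the base axis. Payload 10.4 kg.
Tool frame: the origin (TCP) lies on the centre line of the jaws, within the pads' length; the fingertips stand 22 mm ahead of it and the grasp point (between the pads) lies 3 mm ahead of it; z points along the fingers, y is the line along which they close (so a half turn about z gives the same grasp; the last joint's range is limited). The gripper opens to 87 mm and grips with 3 to 60 N. Pads are 19 mm wide; open, the fingers measure 117 mm over their backs; the gripper's body (75 mm by 190 mm) begins 51 mm behind the grasp point.
Start: joints at [1.209, 0.332, -0.065, 1.46, 0.022, 1.35, -0.088], TCP at [0.208, -0.589, 0.245] pointing down, gripper open.
Joint ranges: [-2.6, 2.6], [-0.5, 2.12], [-1.47, 1.34], [0.16, 2.42], [-1.27, 4.41], [0.06, 2.06], [-2.6, 2.6]. Speed limits (rad/s): [2.22, 2.22, 2.79, 2.79, 3.14, 3.14, 3.14].

## Interface

Orientations are given as a unit quaternion [x, y, z, w].
In Python, from bench import r, imaging, workorder gives the robot as it stands (r), with the cameras (imaging) and the job (workorder).
- The arm moves only by the shell command python3 jog.py FILE [FORCE], which reads ROWS from the file FILE. ROWS is a JSON list that holds a single list of rows (three levels of brackets), with 1 to 12 rows, each of 5 numbers: dx, dy, dz in parts of the range, where 1.0 means 100 cm, then a turn about the tool's z in fractions of the full range, 1 being pi rad, then the finger opening in m; each row is the pose to reach, as a shift and turn from the pose commanded when the command began, along the tool's axes at that moment; what a row does not reach only later rows make up. A row lasts 1/10 s, in which the tool goes at most 0.05 m and 0.15 rad, less where a joint would pass 70% of its speed; a pose out of reach is approached as far as the arm can. The fingers move at their own pace and stop on an object; FORCE is the grip in N (left out, the last holds). Time passes only in rows, so rows that do not move let the fingers close. It prints the time, the measured TCP pose, the force, the opening and the grip force at its end. No shift or turn number may pass 1 either way. Input that does not fit is refused with a message, and nothing moves.
- r.read_state(): the state, without advancing time (a new reading comes with each control period).
- imaging.camera(name): name is "scene" or "top" or "wrist"; returns a dict with "img" (480x640x3 uint8, red, green, blue), "fx", "fy", "cx", "cy" (pixels), "pose" (4x4, takes a point from camera to world coordinates). Camera axes: x right, y down, z forward; pixel columns grow to the right and rows downward; lengths in m; the calibration is good to about 2 mm. A picture is of the moment at which its call begins. There is no depth.
- workorder.close_job(): hands the job in; it is judged then, once.
The state is a dict: "time": time; "joint_positions": joint angles; "joint_vel": joint speeds; "joint_torque": joint torques, N m; "ee_pos": TCP position; "eef_rot": TCP orientation; "ft_force": force on the tool from outside, world axes, zero at the start; "torque": the same for the moment, N m; "width": finger opening in m; "grip_force": force on a finger pad.
Only numpy, scipy, OpenCV 4.12 (cv2) and the standard library are available. Lean on these libraries where they do the work, as an engineer would, in place of code of your own. Each camera call takes 0.05 s, during which the arm holds its last target. There are 200 camera calls.

## Working session

There is one attempt and no reset: what is moved stays moved. The work goes in short steps, Python scripts to look and compute and a shell command to move; the robot and the scene stay as the last step left them, time stands still between calls to the robot, and variables do not carry over. Pictures are saved under pics/ and viewed, at most 10 in all, crops included, and the job is handed in when it is done.

```bash
ls; mkdir -p pics
python3 - <<'E'
from bench import r, imaging, workorder
import cv2,json,numpy as np
for n in ("top","scene"):
    c=imaging.camera(n); cv2.imwrite(f"pics/{n}0.png",c["img"][:,:,::-1])
    print(n,c["fx"],c["fy"],c["cx"],c["cy"],np.round(c["pose"],4).tolist())
s=r.read_state(); print({k:np.round(v,4).tolist() for k,v in s.items()})
E
```

```text
bench.py
jog.py
pics
top 517.1061058441949 517.1061058441949 325.41845346992693 238.61166668321172 [[0.0284, -0.9696, 0.243, 0.3283], [-0.9996, -0.0286, 0.0027, 0.0042], [0.0043, -0.243, -0.97, 0.9931], [0.0, 0.0, 0.0, 1.0]]
scene 526.5332534946275 526.5332534946275 319.35081304747024 234.98752048526225 [[-0.8722, 0.32, -0.3699, 0.9548], [0.4891, 0.5843, -0.6476, 0.7258], [0.009, -0.7458, -0.6662, 0.81], [0.0, 0.0, 0.0, 1.0]]
{'time': 0.1, 'joint_positions': [1.2094, 0.3328, -0.0647, 1.4608, 0.0216, 1.3499, -0.0885], 'joint_vel': [-0.0001, -0.0008, -0.0006, -0.0034, -0.0004, -0.0004, 0.0003], 'joint_torque': [0.0013, -62.4546, 0.0246, -39.0717, -0.0614, 0.0367, 0.0], 'ee_pos': [0.2076, -0.5892, 0.2438], 'eef_rot': [0.9857, 0.1686, -0.0001, -0.0006], 'ft_force': [0.2437, -0.0453, 0.0583], 'torque': [-0.0213, -0.003, -0.0186], 'grip_force': 0.0, 'width': 0.0871}
```

View pics/top0.png

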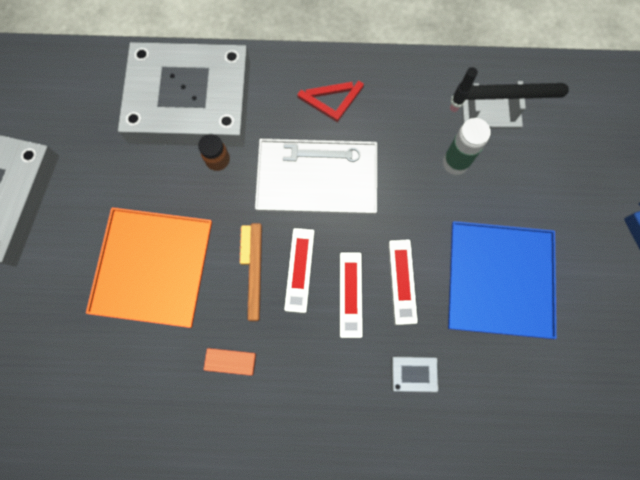

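View pics/scene0.png

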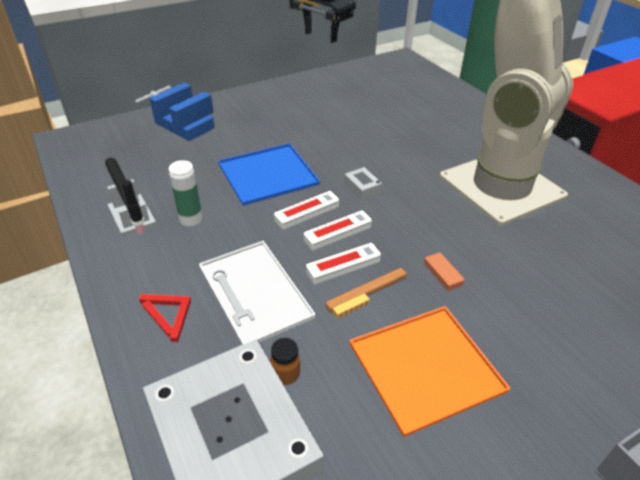

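The top view shows the orange tray at about (150,267), the blue tray at (503,279), the tool tray at (317,175) and the brush at (253,272). Its bristles point to the image left. The cases are at (300,270), (350,294) and (402,281). Next I'll measure them.

```bash
cat > h.py <<'E'
import cv2,numpy as np
def ray(c,uv,z):
    uv=np.atleast_2d(np.array(uv,float)); P=np.array(c["pose"])
    d=np.c_[(uv[:,0]-c["cx"])/c["fx"],(uv[:,1]-c["cy"])/c["fy"],np.ones(len(uv))]@P[:3,:3].T
    o=P[:3,3]; return (o+d*((z-o[2])/d[:,2])[:,None])[:,:2]
def rect(c,mask,z,box=None,minA=100):
    """min-area rectangles of mask blobs, cast onto plane z: (cx,cy,yaw of long side,L,W,pix)"""
    m=mask.astype(np.uint8)*255
    if box is not None:
        b=np.zeros_like(m); x0,y0,x1,y1=box; b[y0:y1,x0:x1]=1; m=m*b
    out=[]
    for k in cv2.findContours(m,cv2.RETR_EXTERNAL,cv2.CHAIN_APPROX_NONE)[0]:
        if cv2.contourArea(k)<minA: continue
        w=ray(c,k[:,0,:],z).astype(np.float32)
        (x,y),(a,b),t=cv2.minAreaRect(w*1000); t=np.radians(t)
        if b>a: a,b,t=b,a,t+np.pi/2
        t=(t+np.pi/2)%np.pi-np.pi/2
        out.append((round(x/1000,4),round(y/1000,4),round(t,3),round(a),round(b),k[:,0].mean(0).round().tolist()))
    return out
E
python3 - <<'E'
from bench import r, imaging, workorder
from h import *
c=imaging.camera("top"); im=c["img"]; hsv=cv2.cvtColor(im,cv2.COLOR_RGB2HSV); H,S,V=[hsv[...,i].astype(int) for i in range(3)]
for y in (255,300): print(y,hsv[y,244:264].tolist())
print([im[294,x].tolist() for x in range(336,366,2)])
print("red",rect(c,((H<5)|(H>175))&(S>180)&(V>120),.024,(280,220,425,350)))
print("white",rect(c,(S<60)&(V>120)|((H<8)|(H>172))&(S>60)&(V>120),.024,(280,220,425,350)))
print("orange",rect(c,(H<20)&(S>150)&(V>120),.012,(80,200,220,335)))
print("blue",rect(c,(H>100)&(H<125)&(S>150)&(V>90),.012,(440,210,570,345)))
print("tool",rect(c,(S<60)&(V>120),.012,(250,135,385,218)))
print("wood",rect(c,(H<30)&(S>80)&(V>60),.018,(230,215,270,330)))
print("handle",rect(c,(H<16)&(S>80)&(V>60),.018,(230,215,270,330)))
E
```

```text
255 [[26, 117, 251], [26, 112, 251], [26, 115, 251], [26, 114, 251], [26, 121, 248], [22, 134, 236], [16, 147, 215], [15, 148, 212], [14, 147, 214], [14, 148, 212], [14, 150, 208], [14, 148, 212], [14, 146, 216], [14, 150, 218], [14, 149, 214], [13, 149, 186], [13, 136, 135], [12, 64, 103], [75, 5, 97], [108, 13, 100]]
300 [[100, 16, 98], [107, 19, 95], [98, 11, 95], [10, 63, 118], [13, 129, 162], [14, 146, 202], [14, 151, 214], [14, 149, 210], [14, 152, 205], [14, 149, 207], [14, 148, 213], [14, 148, 216], [14, 147, 220], [14, 149, 210], [13, 155, 176], [12, 137, 125], [12, 59, 95], [60, 3, 90], [99, 19, 95], [101, 21, 98]]
[[96, 100, 103], [98, 100, 102], [227, 232, 224], [255, 255, 255], [247, 208, 199], [232, 59, 54], [230, 58, 52], [230, 57, 52], [231, 58, 55], [231, 56, 52], [234, 97, 92], [253, 255, 254], [254, 255, 253], [132, 137, 135], [95, 100, 101]]
red [(0.477, -0.0432, np.float64(0.019), 91, 17, [350.0, 288.0]), (0.5049, -0.1411, np.float64(0.071), 93, 19, [402.0, 275.0]), (0.5216, 0.0546, np.float64(-0.06), 92, 19, [300.0, 263.0])]
white [(0.4649, -0.0435, np.float64(0.022), 163, 44, [350.0, 295.0]), (0.493, -0.1412, np.float64(0.073), 165, 45, [402.0, 282.0]), (0.5097, 0.0551, np.float64(-0.06), 165, 44, [299.0, 270.0])]
orange [(0.5106, 0.3434, np.float64(-0.102), 211, 203, [150.0, 268.0])]
blue [(0.5058, -0.3355, np.float64(-0.067), 211, 202, [503.0, 280.0])]
tool [(0.7059, 0.0289, np.float64(-1.569), 245, 158, [317.0, 176.0])]
wood [(0.5057, 0.1504, np.float64(0.034), 188, 42, [252.0, 270.0])]
handle [(0.506, 0.141, np.float64(0.034), 188, 24, [255.0, 272.0])]
```

```bash
cat > to.py <<'E'
# deltas in the tool's axes from the measured pose to each target x,y,z,yaw (yaw = world heading of tool x)
import sys,numpy as np
from scipy.spatial.transform import Rotation as R
from bench import r, imaging, workorder
s=r.read_state(); M=R.from_quat(s["eef_rot"]).as_matrix(); yaw=np.arctan2(M[1,0],M[0,0])
print("t",round(s["time"],1),"pos",np.round(s["ee_pos"],4),"yaw",round(yaw,3),"F",np.round(s["ft_force"],2),"T",np.round(s["torque"],2),"w",round(s["width"],4),"q7",round(s["joint_positions"][6],2))
for a in sys.argv[1:]:
    x,y,z,w=map(float,a.split(",")); d=M.T@(np.array([x,y,z])-s["ee_pos"])
    print(a,"->",np.round(d,4),"turn",round((yaw-w+np.pi)%(2*np.pi)-np.pi,3))
E
python3 to.py 0.493,-0.141,0.12,0.072
```

```text
t 0.1 pos [ 0.2076 -0.5892  0.2439] yaw 0.339 F [ 0.19 -0.26  0.3 ] T [0.03 0.01 0.02] w 0.087 q7 -0.09
0.493,-0.141,0.12,0.072 -> [ 0.4181 -0.3278  0.1243] turn 0.267
```

The rows are not in the units I measure in: turns go in shares of pi rad. I convert before sending: 0.267 rad / 3.1416 = 0.085.

```bash
echo '[[[0.418,-0.328,0.1,0.085,0.087],[0.418,-0.328,0.1,0.085,0.087],[0.418,-0.328,0.1,0.085,0.087],[0.418,-0.328,0.1,0.085,0.087],[0.418,-0.328,0.1,0.085,0.087],[0.418,-0.328,0.1,0.085,0.087],[0.418,-0.328,0.1,0.085,0.087],[0.418,-0.328,0.1,0.085,0.087],[0.418,-0.328,0.1,0.085,0.087],[0.418,-0.328,0.124,0.085,0.087],[0.418,-0.328,0.124,0.085,0.087],[0.418,-0.328,0.124,0.085,0.087]]]' > mv.in && python3 jog.py mv.in 35; python3 to.py 0.493,-0.141,0.12,0.072 0.493,-0.141,0.034,0.072
```

```text
time: 1.35
ee_pos: [0.4941, -0.1345, 0.1182]
eef_rot: [0.999, 0.04, -0.001, -0.002]
ft_force: [-0.2, 0.3, -0.0]
width: 0.0869
grip_force: 0.0
t 1.4 pos [ 0.4941 -0.1345  0.1182] yaw 0.08 F [-0.16  0.31 -0.03] T [0.01 0.05 0.03] w 0.0869 q7 -1.4
0.493,-0.141,0.12,0.072 -> [-0.0016  0.0064 -0.0018] turn 0.008
0.493,-0.141,0.034,0.072 -> [-0.0014  0.0067  0.0842] turn 0.008
```

```bash
echo '[[[0,0,0,0,0.087],[0,0,0,0,0.087],[0,0,0,0,0.087]]]' > mv.in && python3 jog.py mv.in >/dev/null; python3 to.py 0.493,-0.141,0.034,0.072
python3 - <<'E'
from bench import r, imaging, workorder
from h import *
c=imaging.camera("wrist"); cv2.imwrite("pics/w1.png",c["img"][:,:,::-1]); print(np.round(c["pose"],3).tolist())
E
```

```text
t 1.6 pos [ 0.4927 -0.1427  0.121 ] yaw 0.07 F [ 0.6  -0.   -0.07] T [ 0.02  0.03 -0.01] w 0.0869 q7 -1.4
0.493,-0.141,0.034,0.072 -> [ 0.0004 -0.0017  0.087 ] turn -0.002
[[0.07, -0.957, -0.282, 0.57], [-0.998, -0.067, -0.02, -0.137], [0.001, 0.283, -0.959, 0.262], [0.0, 0.0, 0.0, 1.0]]
```

View pics/w1.png

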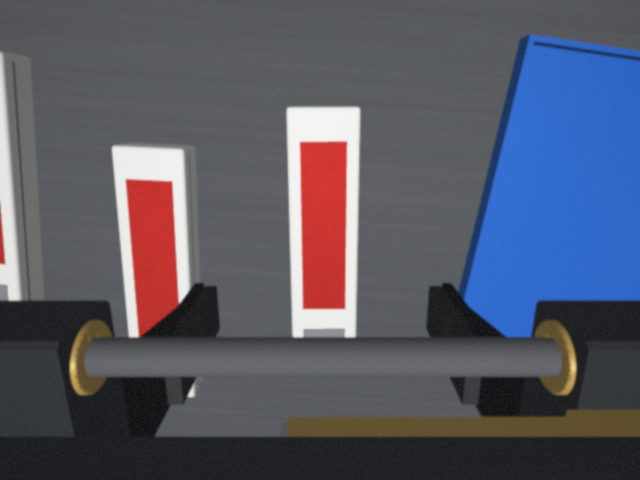

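```bash
cat > weigh.py <<'E'
import numpy as np
from bench import r, imaging, workorder
F=[];T=[]
for i in range(12):
    s=r.read_state(); F.append(s["ft_force"]); T.append(s["torque"]); imaging.camera("wrist")
print("F",np.mean(F,0).round(3),"sd",np.std(F,0).round(2),"T",np.mean(T,0).round(3),"w",s["width"])
E
python3 weigh.py
echo '[[[0,-0.001,0.04,0,0.087],[0,-0.001,0.075,0,0.087],[0,-0.001,0.087,0,0.087],[0,-0.001,0.087,0,0.03],[0,-0.001,0.087,0,0.03],[0,-0.001,0.087,0,0.03],[0,-0.001,0.087,0,0.03],[0,-0.001,0.087,0,0.03]]]' > mv.in && python3 jog.py mv.in 35; python3 to.py 0.493,-0.141,0.1,0.072
```

```text
F [ 0.133  0.242 -0.041] sd [0.39 0.54 0.35] T [ 0.032 -0.005  0.006] w 0.08693135505362108
time: 3.1
ee_pos: [0.4934, -0.1404, 0.0344]
eef_rot: [0.999, 0.036, 0.001, 0.0]
ft_force: [-0.4, 0.1, 0.7]
width: 0.0547
grip_force: 0.0
t 3.1 pos [ 0.4934 -0.1404  0.0344] yaw 0.072 F [-0.43  0.13  0.67] T [ 0.01  0.07 -0.01] w 0.0547 q7 -1.45
0.493,-0.141,0.1,0.072 -> [-0.0004  0.0006 -0.0656] turn -0.0
```

```bash
echo '[[[0,0,0,0,0.03],[0,0,0,0,0.03],[0,0,0,0,0.03],[0,0,0,0,0.03],[0,0,-0.005,0,0.03],[0,0,-0.02,0,0.03],[0,0,-0.04,0,0.03],[0,0,-0.06,0,0.03],[0,0,-0.066,0,0.03],[0,0,-0.066,0,0.03],[0,0,-0.066,0,0.03]]]' > mv.in && python3 jog.py mv.in 35; python3 weigh.py; python3 to.py 0.502,-0.4,0.1,-0.067 0.515,0.4,0.1,-0.102
```

```text
time: 4.2
ee_pos: [0.4924, -0.14, 0.0989]
eef_rot: [0.999, 0.036, -0.0, -0.0]
ft_force: [-0.4, -0.7, -3.9]
width: 0.0397
grip_force: 35.0
F [-0.104 -0.107 -3.493] sd [0.62 0.45 0.33] T [ 0.008  0.018 -0.013] w 0.03968578898279163
t 4.8 pos [ 0.4929 -0.1402  0.0995] yaw 0.072 F [ 0.52 -0.17 -2.39] T [ 0.03  0.01 -0.  ] w 0.0392 q7 -1.41
0.502,-0.4,0.1,-0.067 -> [-0.0095  0.2598 -0.0005] turn 0.139
0.515,0.4,0.1,-0.102 -> [ 6.080e-02 -5.372e-01 -5.000e-04] turn 0.174
```

Case R weighs about 350 g, so it goes to the orange tray, far slot.

Scaled: 0.174 rad / 3.1416 = 0.0554.

```bash
echo '[[[0.063,-0.54,0,0.0554,0.03],[0.063,-0.54,0,0.0554,0.03],[0.063,-0.54,0,0.0554,0.03],[0.063,-0.54,0,0.0554,0.03],[0.063,-0.54,0,0.0554,0.03],[0.063,-0.54,0,0.0554,0.03],[0.063,-0.54,0,0.0554,0.03],[0.063,-0.54,0,0.0554,0.03],[0.063,-0.54,0,0.0554,0.03],[0.063,-0.54,0,0.0554,0.03],[0.063,-0.54,0,0.0554,0.03],[0.063,-0.54,0,0.0554,0.03]]]' > mv.in && python3 jog.py mv.in; echo '[[[0,0,0,0,0.03],[0,0,0,0,0.03],[0,0,0,0,0.03]]]' > mv.in && python3 jog.py mv.in >/dev/null;  python3 to.py 0.517,0.403,0.038,-0.102
```

```text
time: 6.0
ee_pos: [0.5115, 0.4138, 0.0996]
eef_rot: [0.999, -0.045, -0.001, -0.003]
ft_force: [-1.4, 1.3, -3.5]
width: 0.0395
grip_force: 35.0
t 6.3 pos [0.5181 0.401  0.0994] yaw -0.105 F [ 0.42 -0.36 -2.97] T [0.02 0.01 0.05] w 0.0399 q7 -2.59
0.517,0.403,0.038,-0.102 -> [-0.0013 -0.002   0.0614] turn -0.003
```

Scaled: -0.05 rad / 3.1416 = -0.0159.

```bash
echo '[[[-0.001,-0.002,0,-0.0159,0.03],[-0.001,-0.002,0.03,-0.0159,0.03],[-0.001,-0.002,0.05,-0.0159,0.03],[-0.001,-0.002,0.056,-0.0159,0.03],[-0.001,-0.002,0.06,-0.0159,0.03],[-0.001,-0.002,0.061,-0.0159,0.03],[-0.001,-0.002,0.062,-0.0159,0.03],[-0.001,-0.002,0.062,-0.0159,0.03],[-0.001,-0.002,0.062,-0.0159,0.03]]]' > mv.in && python3 jog.py mv.in; python3 to.py 0.517,0.403,0.0374,-0.06
```

```text
time: 7.2
ee_pos: [0.5165, 0.4053, 0.0382]
eef_rot: [1.0, -0.026, 0.0, -0.0]
ft_force: [-0.5, -0.2, -4.4]
width: 0.0396
grip_force: 35.0
t 7.2 pos [0.5165 0.4053 0.0382] yaw -0.052 F [-0.49 -0.24 -4.42] T [-0.    0.02 -0.01] w 0.0396 q7 -2.56
0.517,0.403,0.0374,-0.06 -> [0.0006 0.0022 0.0008] turn 0.008
```

```bash
echo '[[[0,0.001,0.0005,0,0.03],[0,0.001,0.001,0,0.03],[0,0.001,0.0015,0,0.03],[0,0.001,0.0015,0,0.03]]]' > mv.in && python3 jog.py mv.in; echo '[[[0,0,0,0,0.056],[0,0,0,0,0.056],[0,0,0,0,0.056],[0,0,-0.02,0,0.056],[0,0,-0.06,0,0.06],[0,0,-0.09,0,0.087]]]' > mv.in && python3 jog.py mv.in;  python3 to.py 0.5097,0.0548,0.12,-0.06 0.5097,0.0548,0.034,-0.06
```

```text
time: 7.6
ee_pos: [0.5163, 0.404, 0.037]
eef_rot: [1.0, -0.026, 0.0, 0.0]
ft_force: [-2.5, -3.2, 6.8]
width: 0.0396
grip_force: 35.0
time: 8.2
ee_pos: [0.5163, 0.4043, 0.1278]
eef_rot: [1.0, -0.026, 0.0, -0.0]
ft_force: [0.5, -0.3, 0.5]
width: 0.0622
grip_force: 0.0
t 8.2 pos [0.5163 0.4043 0.1278] yaw -0.052 F [ 0.53 -0.27  0.53] T [ 0.06 -0.05  0.02] w 0.0622 q7 -2.53
0.5097,0.0548,0.12,-0.06 -> [0.0116 0.3494 0.0076] turn 0.008
0.5097,0.0548,0.034,-0.06 -> [0.0116 0.3495 0.0936] turn 0.008
```

Scaled: 0.008 rad / 3.1416 = 0.0025.

```bash
echo '[[[0.0116,0.3495,0,0.0025,0.087],[0.0116,0.3495,0,0.0025,0.087],[0.0116,0.3495,0,0.0025,0.087],[0.0116,0.3495,0,0.0025,0.087],[0.0116,0.3495,0,0.0025,0.087],[0.0116,0.3495,0,0.0025,0.087],[0.0116,0.3495,0.01,0.0025,0.087],[0.0116,0.3495,0.01,0.0025,0.087],[0.0116,0.3495,0.01,0.0025,0.087],[0.0116,0.3495,0.01,0.0025,0.087]]]' > mv.in && python3 jog.py mv.in; python3 to.py 0.5097,0.0548,0.034,-0.06;  python3 - <<'E'
from bench import r, imaging, workorder
from h import *
c=imaging.camera("top"); im=c["img"]; hsv=cv2.cvtColor(im,cv2.COLOR_RGB2HSV); H,S,V=[hsv[...,i].astype(int) for i in range(3)]
print("red",rect(c,((H<5)|(H>175))&(S>180)&(V>120),.027,(80,200,225,350)))
print("white",rect(c,(S<60)&(V>120)|((H<5)|(H>175))&(S>60)&(V>120),.027,(80,200,225,350)))
cv2.imwrite("pics/t1.png",im[:,:,::-1])
E
```

```text
time: 9.2
ee_pos: [0.5097, 0.0557, 0.1163]
eef_rot: [1.0, -0.029, 0.0, -0.0]
ft_force: [0.4, 0.2, 0.8]
width: 0.0869
grip_force: 0.0
t 9.2 pos [0.5097 0.0557 0.1163] yaw -0.059 F [0.4  0.24 0.77] T [ 0.07 -0.02  0.06] w 0.0869 q7 -1.91
0.5097,0.0548,0.034,-0.06 -> [0.     0.0009 0.0823] turn 0.001
red [(0.5282, 0.4045, np.float64(-0.054), 93, 20, [117.0, 254.0])]
white [(0.5158, 0.4032, np.float64(-0.069), 160, 44, [116.0, 261.0])]
```

View pics/t1.png

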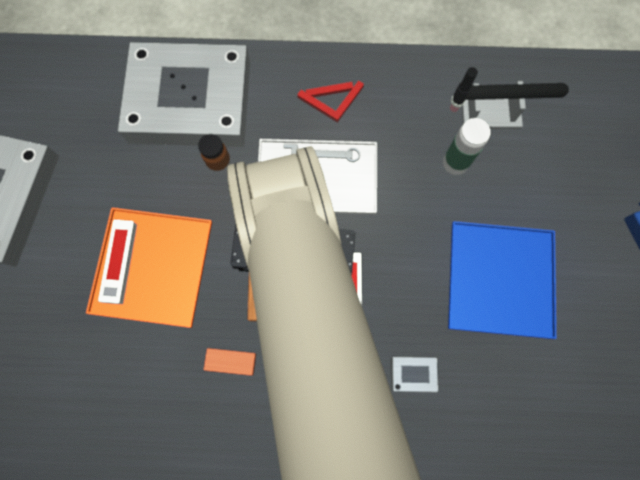

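The first case lies flat in the orange tray, around (117,261). The jaws are now above the left case.

```bash
echo '[[[0,0.001,0.04,0,0.087],[0,0.001,0.07,0,0.087],[0,0.001,0.082,0,0.087],[0,0.001,0.082,0,0.03],[0,0.001,0.082,0,0.03],[0,0.001,0.082,0,0.03],[0,0.001,0.082,0,0.03],[0,0.001,0.082,0,0.03],[0,0.001,0.082,0,0.03],[0,0.001,0.082,0,0.03],[0,0.001,0.082,0,0.03],[0,0.001,0.082,0,0.03]]]' > mv.in && python3 jog.py mv.in 35;  echo '[[[0,0,-0.005,0,0.03],[0,0,-0.02,0,0.03],[0,0,-0.04,0,0.03],[0,0,-0.06,0,0.03],[0,0,-0.066,0,0.03],[0,0,-0.066,0,0.03],[0,0,-0.066,0,0.03]]]' > mv.in && python3 jog.py mv.in; python3 weigh.py; python3 to.py 0.502,-0.397,0.1,-0.067 0.511,0.343,0.1,-0.07
```

```text
time: 10.45
ee_pos: [0.5096, 0.0534, 0.0343]
eef_rot: [1.0, -0.03, 0.0, 0.0]
ft_force: [-0.7, 0.0, 4.9]
width: 0.0397
grip_force: 35.0
time: 11.15
ee_pos: [0.5088, 0.0532, 0.0991]
eef_rot: [1.0, -0.03, -0.001, 0.0]
ft_force: [-0.0, 0.5, -1.8]
width: 0.0394
grip_force: 35.0
F [ 0.102  0.015 -2.094] sd [0.41 0.39 0.35] T [0.011 0.029 0.013] w 0.03936199472120918
t 11.8 pos [0.5095 0.0534 0.1   ] yaw -0.06 F [ 0.55  0.8  -2.52] T [ 0.06 -0.01 -0.05] w 0.0396 q7 -1.92
0.502,-0.397,0.1,-0.067 -> [0.0196 0.45   0.    ] turn 0.007
0.511,0.343,0.1,-0.07 -> [-0.0159 -0.2892  0.    ] turn 0.01
```

The left case weighs about 210 g, so it goes in the orange tray's middle slot.

Scaled: 0.01 rad / 3.1416 = 0.0032.

```bash
echo '[[[-0.016,-0.289,0,0.0032,0.03],[-0.016,-0.289,0,0.0032,0.03],[-0.016,-0.289,0,0.0032,0.03],[-0.016,-0.289,0,0.0032,0.03],[-0.016,-0.289,0,0.0032,0.03],[-0.016,-0.289,0,0.0032,0.03],[-0.016,-0.289,0,0.0032,0.03],[-0.016,-0.289,0.02,0.0032,0.03],[-0.016,-0.289,0.04,0.0032,0.03],[-0.016,-0.289,0.055,0.0032,0.03],[-0.016,-0.289,0.055,0.0032,0.03],[-0.016,-0.289,0.055,0.0032,0.03]]]' > mv.in && python3 jog.py mv.in; python3 to.py 0.511,0.343,0.037,-0.07
```

```text
time: 12.95
ee_pos: [0.511, 0.3428, 0.0453]
eef_rot: [0.999, -0.035, -0.0, 0.0]
ft_force: [0.7, 0.8, -2.7]
width: 0.0395
grip_force: 35.0
t 12.9 pos [0.511  0.3428 0.0453] yaw -0.07 F [ 0.7   0.79 -2.7 ] T [ 0.1  -0.02  0.02] w 0.0395 q7 -2.51
0.511,0.343,0.037,-0.07 -> [-0.     -0.0002  0.0083] turn -0.0
```

```bash
echo '[[[0,0,0.004,0,0.03],[0,0,0.006,0,0.03],[0,0,0.007,0,0.03],[0,0,0.008,0,0.03],[0,0,0.0085,0,0.03],[0,0,0.0085,0,0.03]]]' > mv.in && python3 jog.py mv.in; echo '[[[0,0,0,0,0.056],[0,0,0,0,0.056],[0,0,0,0,0.056],[0,0,-0.02,0,0.056],[0,0,-0.06,0,0.06],[0,0,-0.08,0,0.087]]]' > mv.in && python3 jog.py mv.in;  python3 to.py 0.465,-0.0433,0.12,0.021
```

```text
time: 13.55
ee_pos: [0.511, 0.3429, 0.0373]
eef_rot: [0.999, -0.035, 0.0, 0.0]
ft_force: [-2.6, -2.2, 4.3]
width: 0.0394
grip_force: 35.0
time: 14.15
ee_pos: [0.5116, 0.3437, 0.1194]
eef_rot: [0.999, -0.035, 0.001, -0.001]
ft_force: [0.2, 0.5, 0.8]
width: 0.0623
grip_force: 0.0
t 14.2 pos [0.5116 0.3437 0.1194] yaw -0.07 F [0.16 0.51 0.78] T [ 0.01 -0.02  0.01] w 0.0623 q7 -2.47
0.465,-0.0433,0.12,0.021 -> [-0.0194  0.3893 -0.0014] turn -0.091
```

Scaled: -0.091 rad / 3.1416 = -0.029.

```bash
echo '[[[-0.0194,0.389,0,-0.029,0.087],[-0.0194,0.389,0,-0.029,0.087],[-0.0194,0.389,0,-0.029,0.087],[-0.0194,0.389,0,-0.029,0.087],[-0.0194,0.389,0,-0.029,0.087],[-0.0194,0.389,0,-0.029,0.087],[-0.0194,0.389,0,-0.029,0.087],[-0.0194,0.389,0,-0.029,0.087],[-0.0194,0.389,0,-0.029,0.087],[-0.0194,0.389,0,-0.029,0.087],[-0.0194,0.389,0,-0.029,0.087]]]' > mv.in && python3 jog.py mv.in; python3 to.py 0.465,-0.0433,0.034,0.021
```

```text
time: 15.25
ee_pos: [0.4645, -0.0426, 0.1167]
eef_rot: [1.0, 0.011, 0.0, -0.0]
ft_force: [-0.4, 0.3, -0.0]
width: 0.0872
grip_force: 0.0
t 15.2 pos [ 0.4645 -0.0426  0.1167] yaw 0.022 F [-0.41  0.31 -0.05] T [ 0.06  0.02 -0.03] w 0.0872 q7 -1.6
0.465,-0.0433,0.034,0.021 -> [0.0004 0.0008 0.0827] turn 0.001
```

```bash
echo '[[[0,0.001,0.04,0,0.087],[0,0.001,0.07,0,0.087],[0,0.001,0.082,0,0.087],[0,0.001,0.082,0,0.03],[0,0.001,0.082,0,0.03],[0,0.001,0.082,0,0.03],[0,0.001,0.082,0,0.03],[0,0.001,0.082,0,0.03],[0,0.001,0.082,0,0.03],[0,0.001,0.082,0,0.03],[0,0.001,0.082,0,0.03],[0,0.001,0.082,0,0.03]]]' > mv.in && python3 jog.py mv.in 35;  echo '[[[0,0,-0.005,0,0.03],[0,0,-0.02,0,0.03],[0,0,-0.04,0,0.03],[0,0,-0.06,0,0.03],[0,0,-0.066,0,0.03],[0,0,-0.066,0,0.03],[0,0,-0.066,0,0.03]]]' > mv.in && python3 jog.py mv.in; python3 weigh.py; python3 to.py 0.506,-0.335,0.1,-0.067 0.504,0.282,0.1,-0.08
```

```text
time: 16.45
ee_pos: [0.4644, -0.0449, 0.0348]
eef_rot: [1.0, 0.01, 0.0, 0.0]
ft_force: [-2.0, 0.4, 5.0]
width: 0.0396
grip_force: 35.0
time: 17.15
ee_pos: [0.4635, -0.0449, 0.0995]
eef_rot: [1.0, 0.01, -0.001, -0.0]
ft_force: [-0.4, -0.7, -6.5]
width: 0.0396
grip_force: 35.0
F [ 0.027 -0.206 -6.191] sd [0.4  0.43 0.4 ] T [ 0.037  0.016 -0.002] w 0.039617741927977936
t 17.8 pos [ 0.4642 -0.0449  0.1005] yaw 0.021 F [ 0.12 -1.18 -6.12] T [0.01 0.06 0.01] w 0.0394 q7 -1.6
0.506,-0.335,0.1,-0.067 -> [0.0357 0.2909 0.0005] turn 0.088
0.504,0.282,0.1,-0.08 -> [ 0.0465 -0.326   0.0005] turn 0.101
```

The middle case weighs about 630 g, so it goes in the centre of the blue tray.

Scaled: 0.088 rad / 3.1416 = 0.028.

```bash
echo '[[[0.036,0.291,0,0.028,0.03],[0.036,0.291,0,0.028,0.03],[0.036,0.291,0,0.028,0.03],[0.036,0.291,0,0.028,0.03],[0.036,0.291,0,0.028,0.03],[0.036,0.291,0,0.028,0.03],[0.036,0.291,0,0.028,0.03],[0.036,0.291,0,0.028,0.03],[0.036,0.291,0.02,0.028,0.03],[0.036,0.291,0.04,0.028,0.03],[0.036,0.291,0.055,0.028,0.03],[0.036,0.291,0.055,0.028,0.03]]]' > mv.in && python3 jog.py mv.in; python3 to.py 0.506,-0.335,0.0375,-0.067
```

```text
time: 18.95
ee_pos: [0.5051, -0.3332, 0.0432]
eef_rot: [0.999, -0.033, -0.002, -0.001]
ft_force: [-0.1, 0.3, -5.6]
width: 0.0396
grip_force: 35.0
t 18.9 pos [ 0.5051 -0.3332  0.0432] yaw -0.066 F [-0.11  0.3  -5.6 ] T [0.06 0.12 0.02] w 0.0396 q7 -1.19
0.506,-0.335,0.0375,-0.067 -> [0.001  0.0018 0.0057] turn 0.001
```

```bash
echo '[[[0,0,0,0,0.03],[0,0,0,0,0.03],[0,0,0.004,0,0.03],[0,0,0.006,0,0.03],[0,0,0.007,0,0.03],[0,0,0.008,0,0.03],[0,0,0.0085,0,0.03],[0,0,0.0085,0,0.03]]]' > mv.in && python3 jog.py mv.in; python3 to.py 0.506,-0.335,0.0375,-0.067
```

```text
time: 19.75
ee_pos: [0.5063, -0.3351, 0.0378]
eef_rot: [0.999, -0.034, -0.0, 0.0]
ft_force: [-4.2, 2.4, 4.2]
width: 0.0399
grip_force: 35.0
t 19.8 pos [ 0.5063 -0.3351  0.0378] yaw -0.067 F [-4.17  2.4   4.21] T [ 0.6   1.   -0.01] w 0.0399 q7 -1.19
0.506,-0.335,0.0375,-0.067 -> [-0.0003 -0.0001  0.0003] turn -0.0
```

```bash
echo '[[[0,0,0,0,0.056],[0,0,0,0,0.056],[0,0,0,0,0.056],[0,0,-0.02,0,0.056],[0,0,-0.06,0,0.06],[0,0,-0.09,0,0.06],[0,0,-0.09,0,0.06]]]' > mv.in && python3 jog.py mv.in;  python3 to.py 0.506,0.141,0.12,0.034
```

```text
time: 20.45
ee_pos: [0.5088, -0.3365, 0.1321]
eef_rot: [0.999, -0.034, 0.004, 0.002]
ft_force: [0.3, -0.3, -0.3]
width: 0.0595
grip_force: 0.0
t 20.4 pos [ 0.5088 -0.3365  0.1321] yaw -0.067 F [ 0.25 -0.29 -0.28] T [ 0.04 -0.03  0.07] w 0.0595 q7 -1.17
0.506,0.141,0.12,0.034 -> [-0.035  -0.4763  0.0101] turn -0.101
```

Scaled: -0.101 rad / 3.1416 = -0.0321.

```bash
echo '[[[-0.035,-0.476,0,-0.0321,0.05],[-0.035,-0.476,0,-0.0321,0.05],[-0.035,-0.476,0,-0.0321,0.05],[-0.035,-0.476,0,-0.0321,0.05],[-0.035,-0.476,0,-0.0321,0.05],[-0.035,-0.476,0,-0.0321,0.05],[-0.035,-0.476,0,-0.0321,0.05],[-0.035,-0.476,0,-0.0321,0.05],[-0.035,-0.476,0,-0.0321,0.05],[-0.035,-0.476,0,-0.0321,0.05],[-0.035,-0.476,0,-0.0321,0.05],[-0.035,-0.476,0,-0.0321,0.05]]]' > mv.in && python3 jog.py mv.in; echo '[[[0,0,0,0,0.05],[0,0,0,0,0.05]]]' > mv.in && python3 jog.py mv.in >/dev/null; python3 to.py 0.506,0.141,0.028,0.034
python3 - <<'E'
from bench import r, imaging, workorder
from h import *
c=imaging.camera("wrist"); cv2.imwrite("pics/w2.png",c["img"][:,:,::-1])
im=c["img"]; hsv=cv2.cvtColor(im,cv2.COLOR_RGB2HSV); H,S,V=[hsv[...,i].astype(int) for i in range(3)]
print(rect(c,(H<18)&(H>8)&(S>80)&(V>60),.018,(150,0,450,300)))
E
```

```text
time: 21.65
ee_pos: [0.5032, 0.1424, 0.1266]
eef_rot: [1.0, 0.017, -0.0, 0.0]
ft_force: [-1.1, -0.0, -0.0]
width: 0.0499
grip_force: 0.0
t 21.9 pos [0.5035 0.1408 0.1269] yaw 0.032 F [-0.58  0.45  1.39] T [0.04 0.04 0.04] w 0.0502 q7 -2.0
0.506,0.141,0.028,0.034 -> [ 0.0025 -0.0002  0.0989] turn -0.002
[(0.5333, 0.1417, np.float64(0.034), 134, 21, [323.0, 188.0]), (0.5338, 0.2386, np.float64(-0.082), 143, 10, [157.0, 179.0])]
```

View pics/w2.png

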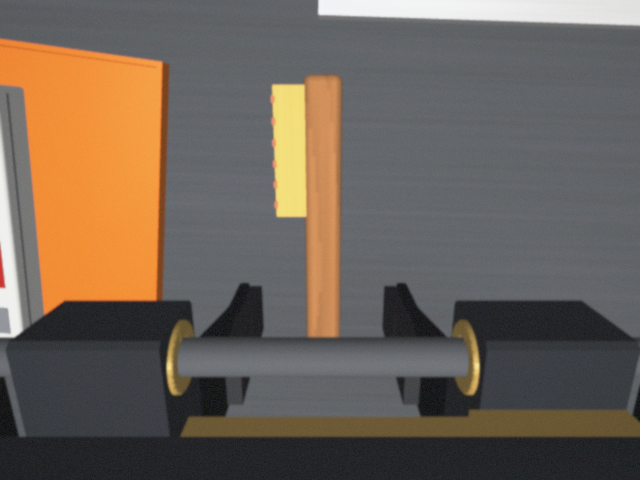

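The handle is centred between the fingers, at column 323. The bristles start beyond them, at row 215.

```bash
echo '[[[0,0,0.04,0,0.05],[0,0,0.08,0,0.05],[0,0,0.099,0,0.05],[0,0,0.099,0,0.01],[0,0,0.099,0,0.01],[0,0,0.099,0,0.01],[0,0,0.099,0,0.01],[0,0,0.099,0,0.01],[0,0,0.099,0,0.01],[0,0,0.099,0,0.01],[0,0,0.099,0,0.01]]]' > mv.in && python3 jog.py mv.in 25;  echo '[[[0,0,0,0,0.01],[0,0,-0.005,0,0.01],[0,0,-0.02,0,0.01],[0,0,-0.05,0,0.01],[0,0,-0.08,0,0.01],[0,0,-0.08,0,0.01]]]' > mv.in && python3 jog.py mv.in; python3 to.py 0.674,0.029,0.11,1.571
```

```text
time: 23.0
ee_pos: [0.5042, 0.1422, 0.0292]
eef_rot: [1.0, 0.017, 0.001, 0.0]
ft_force: [-1.0, -0.8, 6.6]
width: 0.0216
grip_force: 25.0
time: 23.6
ee_pos: [0.5057, 0.1433, 0.1131]
eef_rot: [1.0, 0.017, 0.004, -0.001]
ft_force: [0.5, -0.5, -0.3]
width: 0.0216
grip_force: 25.0
t 23.6 pos [0.5057 0.1433 0.1131] yaw 0.034 F [ 0.47 -0.54 -0.31] T [-0.01  0.01  0.04] w 0.0216 q7 -2.01
0.674,0.029,0.11,1.571 -> [0.1643 0.1199 0.0041] turn -1.537
```

Scaled: -1.537 rad / 3.1416 = -0.4892.

```bash
echo '[[[0.02,0.02,-0.02,-0.0477,0.01],[0.04,0.04,-0.02,-0.0955,0.01],[0.06,0.06,-0.02,-0.1432,0.01],[0.08,0.08,-0.02,-0.191,0.01],[0.1,0.1,-0.02,-0.2387,0.01],[0.12,0.11,-0.02,-0.2865,0.01],[0.14,0.12,-0.02,-0.3342,0.01],[0.16,0.12,-0.02,-0.382,0.01],[0.164,0.12,-0.02,-0.4297,0.01],[0.164,0.12,-0.02,-0.4775,0.01],[0.164,0.12,-0.02,-0.4892,0.01],[0.164,0.12,-0.02,-0.4892,0.01]]]' > mv.in && python3 jog.py mv.in; echo '[[[0,0,0,0,0.01],[0,0,0,0,0.01]]]' > mv.in && python3 jog.py mv.in > /dev/null; python3 to.py 0.674,0.028,0.0315,1.571;  python3 - <<'E'
from bench import r, imaging, workorder
from h import *
c=imaging.camera("wrist"); cv2.imwrite("pics/w3.png",c["img"][:,:,::-1])
E
```

```text
time: 24.8
ee_pos: [0.671, 0.0277, 0.1279]
eef_rot: [0.707, 0.707, -0.0, -0.0]
ft_force: [-0.8, 0.5, -0.9]
width: 0.0219
grip_force: 25.0
t 25.0 pos [0.6712 0.0278 0.1281] yaw 1.57 F [-0.48  0.16 -1.42] T [-0.07 -0.1  -0.03] w 0.0219 q7 -0.33
0.674,0.028,0.0315,1.571 -> [0.0002 0.0028 0.0966] turn -0.001
```

View pics/w3.png

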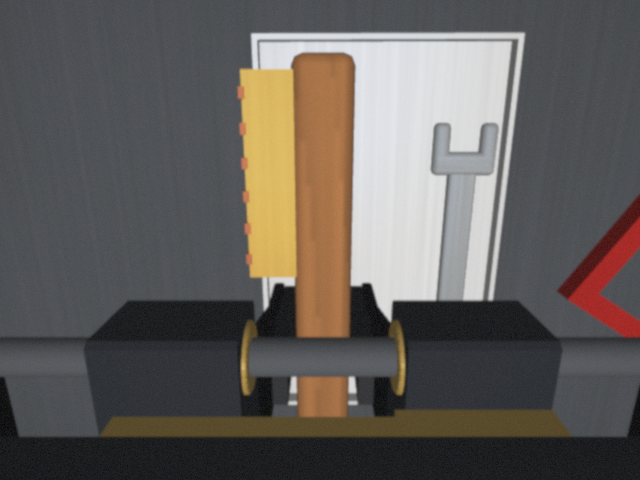

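The bristles point at the robot, the wrench is well clear at the far side, and the brush is over the tray's near half. Lowering it now.

```bash
echo '[[[0,0.005,0.03,0,0.01],[0,0.005,0.06,0,0.01],[0,0.005,0.08,0,0.01],[0,0.005,0.088,0,0.01],[0,0.005,0.09,0,0.01],[0,0.005,0.09,0,0.01],[0,0.005,0.09,0,0.01]]]' > mv.in && python3 jog.py mv.in; echo '[[[0,0,0.002,0,0.01],[0,0,0.003,0,0.01],[0,0,0.004,0,0.01],[0,0,0.005,0,0.01],[0,0,0.006,0,0.01],[0,0,0.006,0,0.01]]]' > mv.in && python3 jog.py mv.in;python3 to.py 0.676,0.028,0.032,1.571
```

```text
time: 25.75
ee_pos: [0.6771, 0.0279, 0.0395]
eef_rot: [0.707, 0.707, 0.001, 0.001]
ft_force: [0.0, 0.9, -1.1]
width: 0.0218
grip_force: 25.0
time: 26.35
ee_pos: [0.6763, 0.0278, 0.0324]
eef_rot: [0.707, 0.707, -0.0, 0.0]
ft_force: [-2.4, -0.2, 2.7]
width: 0.0212
grip_force: 25.0
t 26.4 pos [0.6763 0.0278 0.0324] yaw 1.571 F [-2.41 -0.18  2.71] T [-0.13  0.33 -0.03] w 0.0212 q7 -0.36
0.676,0.028,0.032,1.571 -> [ 0.0002 -0.0003  0.0004] turn -0.0
```

Contact with the tray floor. Release, rise, and back away to one side to look.

```bash
echo '[[[0,0,0,0,0.04],[0,0,0,0,0.04],[0,0,0,0,0.04],[0,0,-0.02,0,0.045],[0,0,-0.07,0,0.045],[0,0,-0.12,0,0.045],[-0.05,0,-0.15,0,0.045],[-0.1,0,-0.2,0,0.045],[-0.13,-0.05,-0.2,0,0.045],[-0.13,-0.1,-0.2,0,0.045],[-0.13,-0.15,-0.2,0,0.045],[-0.13,-0.2,-0.2,0,0.045]]]' > mv.in && python3 jog.py mv.in
python3 - <<'E'
from bench import r, imaging, workorder
from h import *
c=imaging.camera("top"); im=c["img"]; cv2.imwrite("pics/t2.png",im[:,:,::-1]); hsv=cv2.cvtColor(im,cv2.COLOR_RGB2HSV); H,S,V=[hsv[...,i].astype(int) for i in range(3)]
red=((H<5)|(H>175))&(S>180)&(V>120)
print("red",rect(c,red,.027,(80,200,570,350)))
print("handle",rect(c,(H<16)&(H>8)&(S>80)&(V>60),.021,(250,140,385,218)))
print("white",rect(c,(S<60)&(V>120),.027,(80,200,220,350)))
E
```

```text
time: 27.55
ee_pos: [0.4926, -0.1026, 0.2318]
eef_rot: [0.708, 0.706, 0.0, 0.0]
ft_force: [-0.0, -0.3, 1.0]
width: 0.0452
grip_force: 0.0
red [(0.5235, 0.3432, np.float64(-0.077), 93, 20, [148.0, 258.0]), (0.5282, 0.4045, np.float64(-0.054), 93, 20, [117.0, 254.0])]
handle [(0.6732, 0.0316, np.float64(1.568), 185, 21, [315.0, 188.0])]
white [(0.511, 0.3423, np.float64(-0.071), 160, 42, [148.0, 265.0]), (0.5158, 0.4034, np.float64(-0.052), 160, 41, [116.0, 261.0])]
```

View pics/t2.png

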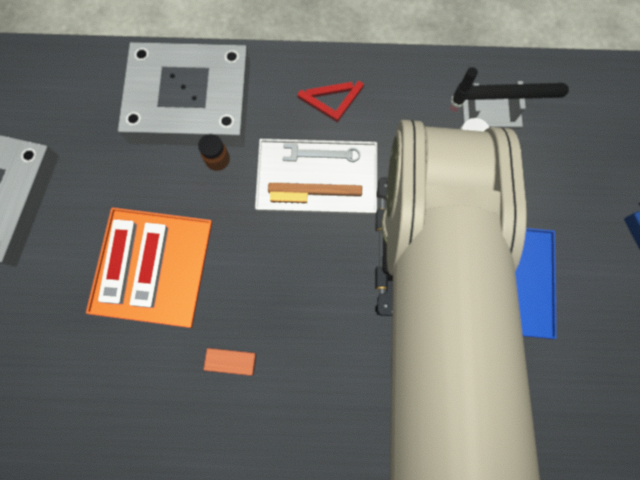

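The brush is in the tool tray around (315,188), and the two light cases lie side by side in the orange tray. The arm hides the blue tray, so I'll check it from the scene camera.

Run:
```python
from bench import r, imaging, workorder
from h import *
c=imaging.camera("scene"); cv2.imwrite("pics/s2.png",c["img"][:,:,::-1])
print(np.round(r.read_state()["joint_vel"],3))
```

```text
[-0.048  0.11  -0.001 -0.156  0.062 -0.02  -0.063]
```

View pics/s2.png

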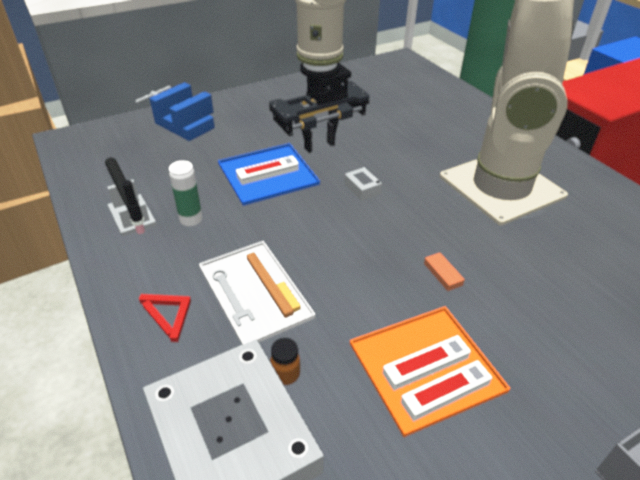

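The heavy case lies flat in the centre of the blue tray, around (268,168), and everything else is in place. Handing in.

```bash
python3 -c "
from bench import r, imaging, workorder
print(workorder.close_job())"
```

```text
the job is handed in; nothing more can be done
None
```

The job is handed in at about 28 s of the 72 s, though `close_job` printed no verdict: the final pictures show the two lighter cases (about 350 g and 210 g) in the orange tray, the heavy one (about 630 g) in the blue tray, the brush in the tool tray, and the other things in place.

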